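# Hang the lens carrier and hold the exposure selector at its third click

## Task

Hang the lens carrier by its loop handle on the hook of the scan station and let go of it. Then grip the exposure selector's knob, turn it clockwise to its third click stop without going past it, and hold it there while the picture is taken: the knob springs back if released, so finish while still holding it. Leave the other things on the bench where they are.

Things in the scene. Friction and masses are not known exactly. Their poses are not given: they have to be found in the camera images.
- carrier: Loose aluminium lens carrier, 0.13-0.25 kg: tray 64 x 64 x 26 mm with a rigid loop handle: uprights at y = +-29.5 mm (5 mm thick), crossbar along y (10 mm wide in x, z = 96 to 104 mm), on it an orange grip block 22 (x) x 14 (y) x 30 mm (z = 104 to 134). The loop's window, 54 mm wide, 70 mm high, is seen through along x. Origin: centre of underside, z up. Symmetric: hangs either way round.
- carrier_grip (a point): Middle of the carrier's orange grip block, 121 mm above its underside: pinch here from above across the 14 mm (y).
- carrier_bar (a point): Middle of the underside of the carrier's crossbar, 96 mm above the carrier's underside: the face that rests on the hook.
- station: Fixed scan station: dark foot from x = -60 to +120 mm, 100 mm wide, 14 mm high; origin: underside, on the axis of the steel post (18 mm thick, 225 mm tall). A round level hook, 8 mm thick, runs from the post along -x with its axis 200 mm high; level for 83 mm, then the tip turns up. Black collar (32 mm) on the post at hook height. White camera head (56 mm wide, top at 124 mm) on the +x side.
- hook_seat (a point): Point on the top of the hook's level part, 50 mm out from the post's axis, 204 mm above the table; axes as the station (the hook points to -x). The crossbar belongs here or within 30 mm along the hook.
- hook_tip (a point): End of the hook's upturned tip, 99 mm out from the post, 222 mm above the table (the round end reaches 4 mm farther).
- selector: The exposure selector, fixed: white box 110 x 110 x 45 mm with a blue band; six tick marks round the knob, the third after the first (start) one green and longer. Origin: centre of the underside; the first tick lies toward its -x.
- knob_grip (a point): On the knob's axis, 74 mm above the table, its axes turning with the knob. Knob: round black skirt (56 mm diameter, top 57 mm above the table) with a grey bar grip 48 mm long (x), 14 mm wide (y), 57 to 87 mm above the table; white pointer toward -x. Pinch the bar from above across its 14 mm (y), turn about the vertical.
- knob (a joint): Knob angle, rad: 0 at the start (end stop, pointer on the first tick), growing clockwise seen from above. Click stops every 24 degrees: first click 0.419, second 0.838, third 1.257 (green tick; hold within 0.13), then 1.676, 2.094. A spring turns it back to 0 with 0.10-0.17 N m; clicks are felt as a ripple of 0.07 N m either way, too weak to keep it there.
- cleaner: Bystander: blue bottle, 56 mm diameter, 150 mm tall; to be left alone.
- objective: Bystander: brass microscope objective standing, 36 mm diameter, 55 mm tall; to be left alone.
- gauge: Bystander: steel gauge cylinder standing, 36 mm diameter, 35 mm tall; to be left alone.
- driver: Bystander: red-handled screwdriver lying, 160 mm long; to be left alone.
- tray: Bystander: empty white tray 120 x 90 x 30 mm; to be left alone.
- jar: Bystander: amber jar, 56 mm diameter, 70 mm tall; to be left alone.
- block: Bystander: dark steel block 70 x 45 x 40 mm; to be left alone.
Mind the look-alikes: they are no part of the job. Leave any orange look-alike of the selector alone.

How it is judged:
On the way, in this order (a step that is already met when the one before it is completed fails the run):
1. the carrier hangs from the hook by its handle, let go and still (contact force between carrier and station above 0.5 N and height (world z) of carrier above 0.09 m and x of carrier_bar in the frame of hook_seat between -0.045 and 0.045 m and y of carrier_bar in the frame of hook_seat between -0.02 and 0.02 m and angle between carrier's own z axis and vertical below 0.3 rad and contact force between carrier and the arm below 0.05 N and contact force between carrier and the fingers below 0.05 N and linear speed of carrier below 0.05 m/s), for 0.3 s.
2. the gripper holds the knob at its third click stop (value of joint knob between 1.1266 and 1.3866 rad and velocity of joint knob between -0.15 and 0.15 rad/s and contact force between knob and the fingers above 1 N), for 1 s.
At the end, for the whole second after the job is handed in: The carrier hangs by its crossbar on the hook (within 45 mm along, 20 mm across of hook_seat; tilt under 0.3 rad; underside over 90 mm high; under 0.05 m/s), untouched by the robot, while the fingers grip the knob (over 1 N) and keep it still at 1.257 +- 0.13 rad (all of step 1 and all of step 2); the arm keeps its last pose, push and grip.
It fails at once if the knob is turned well past its third stop, over the hump to the fourth (value of joint knob above 1.52 rad).
It fails at once if a bystander is pushed more than 40 mm (distance of any of cleaner, objective, gauge, driver, tray, jar, block from where it was at the start of the episode above 0.04 m).
It also fails if it takes over 59 s, if anything falls off the work surface, if the arm or the gripper's body presses on something with over 40 N, if the wrist force passes 120 N, or if a joint passes its speed limit or range.

## Robot

A 7-joint arm with a two-finger parallel gripper is mounted at the origin on the work surface. World frame = base frame: x ahead of the robot, y to its left, z up, the work surface at z = 0. Lengths are in m, angles in rad, forces in N, time in s.
With the tool pointing down it reaches from about 0.375 to 0.925 m from the base axis. Payload 3.1 kg.
Tool frame: the origin (TCP) lies between the finger pads; the fingertips stand 19 mm ahead of it and the grasp point (between the pads) is the TCP; z points along the fingers, y is the direction in which the jaws open and shut (so a half turn about z gives the same grasp; the last joint's range is limited). The gripper opens to 85 mm and grips with 20 to 120 N. Pads are 22 mm wide; open, the fingers measure 114 mm over their backs; the gripper's body (76 mm by 85 mm) begins 54 mm behind the grasp point. The pads swing forward as they close: fully open they stand 13 mm farther back than shut.
Start: joints at [1.217, 0.383, 0.044, 1.598, -0.018, 1.161, -0.05], TCP at [0.164, -0.629, 0.25] pointing down, gripper open.
Joint ranges: [-2.61, 2.61], [-0.41, 2.15], [-1.48, 1.57], [0, 2.5], [-1.57, 4.71], [0.05, 1.97], [-2.85, 2.85]. Speed limits (rad/s): [2.79, 2.79, 3.14, 3.14, 3.14, 3.14, 3.14].

## Interface

Orientations are given as a unit quaternion [x, y, z, w].
In Python, from bench import move_ptp, movel, move_j, move_gripper, pause, inverse_kinematics, read_camera, camera_params, MotionError, sign_off, look_for, tip_of, read_time_s, read_qpos, read_joint_vel, read_effort, read_eef_pos, read_tcp_rot, read_ft_force, read_ft_torque, read_finger_gap gives the robot as it stands. Calls block until the motion is done:
- move_ptp(position, orientation): joint-space move of the TCP to a pose.
- movel(position, orientation=None, speed=0.15): straight line of the TCP; orientation=None keeps the orientation; speed is the mean speed in m/s.
- move_j(angles): joint-space move.
- move_gripper(opening, effort=None): finger opening in m; effort is the grip in N (None keeps the last); returns when the fingers have stopped.
- pause(seconds).
- inverse_kinematics(position, orientation): joint angles nearest the present ones, or None.
- read_camera(name): name is "scene" or "top" or "wrist"; returns the picture (420x560x3 uint8, red, green, blue); there is no depth.
- camera_params(name): a dict with "K" (3x3 intrinsics, pixels), "camera_from_world" (4x4, takes a point from world to camera coordinates). Camera axes: x right, y down, z forward; pixel columns grow to the right and rows downward; lengths in m; the calibration is good to about 2 mm. A picture is of the moment at which its call begins: read the wrist's pose just before it. camera_params takes no time and is no camera call; for the wrist camera it gives the pose at the moment of the call.
A pose or a line that the arm cannot do raises MotionError and nothing moves.
- sign_off(): hands the job in, once; it reports no verdict.
Trained networks look in the newest picture that a camera, given by its name, has taken for a name from the list of things; names that differ only in an ending like _2 or _b are one class to them, and where a whole thing is asked for, a point or a joint stands for the part that bears it (a point fixed in the world has none). Each returns a list of dicts, best first, with "confidence" (0 to 1); they miss things now and then, are a little off and sometimes report something else, mostly with a low value. They report only what shows in the picture. A call takes as long as a camera call. They do not tell look-alikes from the thing itself.
- look_for(camera, name): "at" ([column, row] in pixels, amid what is visible of it).
- tip_of(camera, name): "at" ([column, row] in pixels: a listed point, or the origin of a listed thing).
Readings, each from a call of its own:
- read_time_s(): time.
- read_qpos(): joint angles.
- read_joint_vel(): joint speeds.
- read_effort(): joint torques, N m.
- read_eef_pos(): TCP position.
- read_tcp_rot(): TCP orientation.
- read_ft_force(): force on the tool from outside, world axes, zero at the start.
- read_ft_torque(): the same for the moment, N m.
- read_finger_gap(): finger opening in m.
Only numpy, scipy, OpenCV 4.12 (cv2) and the standard library are available. Lean on these libraries where they do the work, as an engineer would, in place of code of your own. Each camera call takes 0.05 s, during which the arm holds its last target.

## Working session

There is one attempt and no reset: what is moved stays moved. The work goes in short steps, each a Python script; the robot and the scene stay as the last script left them, time stands still between calls to the robot, and variables do not carry over. Pictures are saved under pics/ and viewed, and the job is handed in when it is done.

```bash
mkdir -p pics; ls
python3 - <<'E'
from bench import *
import cv2
for n in ("scene","top","wrist"):
    im=read_camera(n); cv2.imwrite(f"pics/{n}0.png",im[:,:,::-1])
    p=camera_params(n); print(n,p["K"],p["camera_from_world"])
    for t in ("carrier_grip","carrier_bar","hook_seat","hook_tip","knob_grip","selector","station","carrier"):
        try: print(t,[(r["at"],round(r["confidence"],2)) for r in tip_of(n,t)])
        except Exception as e: print(t,e)
print(read_time_s(),read_tcp_rot(),read_eef_pos())
E
```

```text
pics
scene [[380.87604242   0.         281.8857838 ]
 [  0.         380.87604242 206.35184413]
 [  0.           0.           1.        ]] [[-0.56558681  0.82468742  0.00148955  0.30126777]
 [ 0.65085876  0.44747946 -0.61330662 -0.23417936]
 [-0.5064528  -0.34590865 -0.78984351  1.44183263]
 [ 0.          0.          0.          1.        ]]
carrier_grip [([297.9, 197.7], 0.89)]
carrier_bar [([294.4, 207.7], 0.56)]
hook_seat [([370.9, 248.8], 0.81)]
hook_tip [([379.8, 232.8], 0.61)]
knob_grip [([214.2, 176.2], 0.7), ([252.2, 148.4], 0.47), ([372.9, 247.5], 0.46)]
selector [([253.1, 162.9], 0.86), ([215.9, 191.8], 0.73), ([375.4, 234.6], 0.65)]
station [([353.3, 301.5], 0.57)]
carrier [([293.6, 225.6], 0.95)]
top [[534.96665281   0.         279.0610049 ]
 [  0.         534.96665281 210.92237292]
 [  0.           0.           1.        ]] [[-2.15445296e-02 -9.99764311e-01 -2.67502325e-03 -8.81991668e-03]
 [-9.92163893e-01  2.17099631e-02 -1.23042619e-01  5.22010210e-01]
 [ 1.23071694e-01  3.16612531e-06 -9.92397782e-01  1.76022647e+00]
 [ 0.00000000e+00  0.00000000e+00  0.00000000e+00  
[... 329 characters left out ...]
.51)]
carrier [([277.7, 228.5], 0.87), ([413.5, 232.4], 0.48), ([276.9, 227.5], 0.35)]
wrist [[325.47603708   0.         280.05178716]
 [  0.         325.47603708 205.90407204]
 [  0.           0.           1.        ]] [[ 2.52635604e-01 -9.67561451e-01 -2.99511894e-04 -6.48704108e-01]
 [-9.32601655e-01 -2.43589845e-01  2.66304601e-01 -3.45609086e-02]
 [-2.57739024e-01 -6.69986983e-02 -9.63888878e-01  3.78569620e-01]
 [ 0.00000000e+00  0.00000000e+00  0.00000000e+00  1.00000000e+00]]
carrier_grip []
carrier_bar []
hook_seat []
hook_tip []
knob_grip []
selector []
station []
carrier []
1.35 [ 9.91831524e-01  1.27554801e-01  8.79248903e-06 -3.99109794e-05] [ 0.16445712 -0.62883371  0.25023918]
```

View pics/scene0.png

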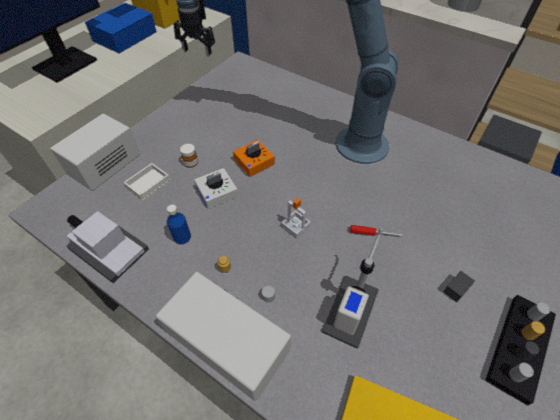

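View pics/top0.png

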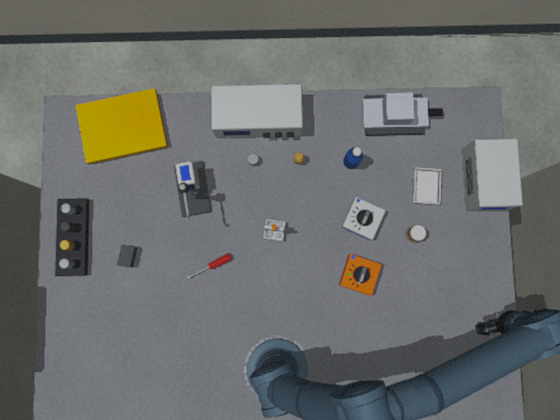

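Run:
```python
import cv2
a=cv2.imread('pics/top0.png')[120:340,130:460]; cv2.imwrite('pics/top0z.png',cv2.resize(a,(795,530),interpolation=cv2.INTER_CUBIC))
a=cv2.imread('pics/scene0.png')[120:330,150:430]; cv2.imwrite('pics/scene0z.png',cv2.resize(a,(784,588),interpolation=cv2.INTER_CUBIC))
```

```text
(no output)
```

View pics/top0z.png

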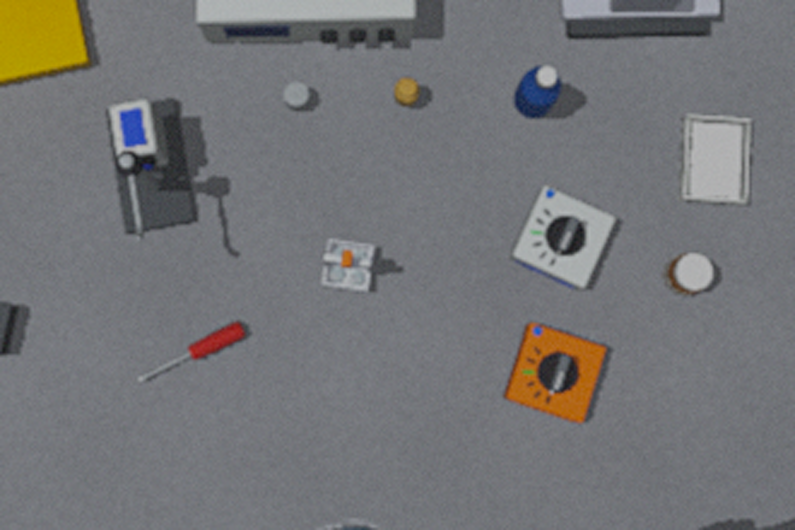

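View pics/scene0z.png

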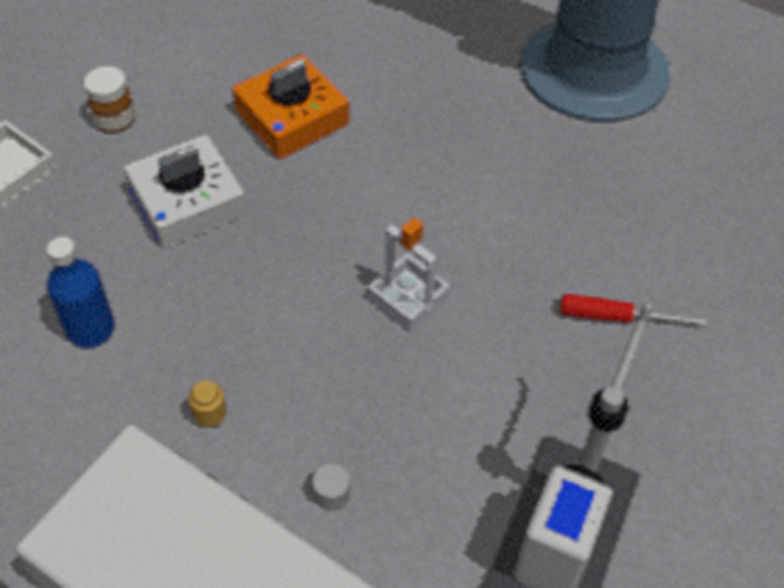

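```bash
cat > h.py <<'E'
from bench import *
import numpy as np, cv2
from scipy.spatial.transform import Rotation as R
def ray(P,px):
    K=np.array(P["K"]);T=np.array(P["camera_from_world"])
    d=T[:3,:3].T@np.linalg.solve(K,[px[0],px[1],1]); return -T[:3,:3].T@T[:3,3], d/np.linalg.norm(d)
def tri(obs):
    A=0;b=0
    for P,px in obs:
        o,d=ray(P,px);M=np.eye(3)-np.outer(d,d);A=A+M;b=b+M@o
    x=np.linalg.solve(A,b); return x,[np.linalg.norm(np.cross(ray(P,px)[1],x-ray(P,px)[0])) for P,px in obs]
def atz(P,px,z):
    o,d=ray(P,px);return o+d*(z-o[2])/d[2]
def proj(P,X):
    c=np.array(P["camera_from_world"])@np.r_[X,1];u=np.array(P["K"])@c[:3];return u[:2]/u[2]
def q(yaw): # tool down, jaw axis y along: yaw 0 -> tool x = world x
    return (R.from_euler('z',yaw)*R.from_euler('x',np.pi)).as_quat()
def shot(n,f,names=()):
    im=read_camera(n);P=camera_params(n);cv2.imwrite('pics/'+f,im[:,:,::-1])
    return im,P,{t:[(r["at"],round(r["confidence"],2)) for r in tip_of(n,t)] for t in names}
E
python3 - <<'E'
from h import *
S=camera_params("scene");T=camera_params("top")
for n,a,b in [("grip",[297.9,197.7],[273.9,225.8]),("seat",[370.9,248.8],[186.8,204]),("tip",[379.8,232.8],[184.6,215.7]),("knob",[214.2,176.2],[360.6,217.9])]:
    print(n,tri([(S,a),(T,b)]))
print(atz(T,[273.9,225.8],.121),atz(T,[186.8,204],.204),atz(T,[187.5,217.5],.222),atz(T,[360.6,217.9],.074),atz(T,[366,217.5],.087))
print(atz(S,[297.9,197.7],.121),atz(S,[370.9,248.8],.204),atz(S,[379.8,232.8],.222),atz(S,[214.2,176.2],.074))
print(read_qpos(), R.from_quat(read_tcp_rot()).as_matrix())
W=camera_params("wrist");print(-W["camera_from_world"][:3,:3].T@W["camera_from_world"][:3,3]-read_eef_pos())
E
```

```text
grip (array([4.59173001e-01, 3.92382796e-04, 1.46928412e-01]), [np.float64(0.003872856286191082), np.float64(0.0038728562861910375)])
seat (array([0.5283494 , 0.25962776, 0.19984782]), [np.float64(0.0002910859122127678), np.float64(0.00029108591221262863)])
tip (array([0.49019195, 0.26104495, 0.22359979]), [np.float64(0.0013773233224915835), np.float64(0.0013773233224915213)])
knob (array([ 0.48954003, -0.28803623,  0.08514891]), [np.float64(0.004837529988017833), np.float64(0.004837529988017897)])
[ 0.46349471 -0.00275666  0.121     ] [0.52766894 0.25918324 0.204     ] [0.48433706 0.25397403 0.222     ] [ 0.48773753 -0.2858408   0.074     ] [ 0.48726202 -0.30139537  0.087     ]
[ 0.43923993 -0.00687341  0.121     ] [0.53121104 0.25986029 0.204     ] [0.48961066 0.2595816  0.222     ] [ 0.48501946 -0.30036974  0.074     ]
[ 1.21721238  0.38292228  0.04392843  1.59793451 -0.01792321  1.16120416
 -0.04988726] [[ 9.67459545e-01  2.53025746e-01  7.25966150e-06]
 [ 2.53025745e-01 -9.67459542e-01  8.14129835e-05]
 [ 2.76230097e-05 -7.69268867e-05 -9.99999997e-01]]
[0.06476836 0.01811991 0.12364565]
```

Run:
```python
from h import *
N=["knob_grip","selector"]
print(read_time_s())
move_ptp([0.42,-0.29,0.30],q(0)); print(read_time_s(),read_qpos())
im,P,d=shot("wrist","w_knob.png",N);print(d); np.save("pk.npy",P["camera_from_world"])
move_ptp([0.39,0.0,0.32],q(0)); print(read_time_s(),read_qpos())
im,P,d=shot("wrist","w_car.png",["carrier_grip","carrier_bar","carrier"]);print(d); np.save("pc.npy",P["camera_from_world"])
```

```text
1.35
2.925 [ 0.68137138  0.08385408 -0.16332839  1.86273999  0.01525374  1.19621902
 -1.06019168]
{'knob_grip': [([287.5, 107.9], 0.78), ([271.4, 273.4], 0.64)], 'selector': [([286.0, 108.4], 0.8), ([273.4, 249.5], 0.68)]}
4.2 [ 0.41612139 -0.18406607 -0.45311315  2.0601314  -0.0843838   1.2480588
 -1.57659779]
{'carrier_grip': [([280.3, 114.1], 0.61)], 'carrier_bar': [([279.7, 117.1], 0.56)], 'carrier': [([277.3, 116.7], 0.9)]}
```

View pics/w_knob.png

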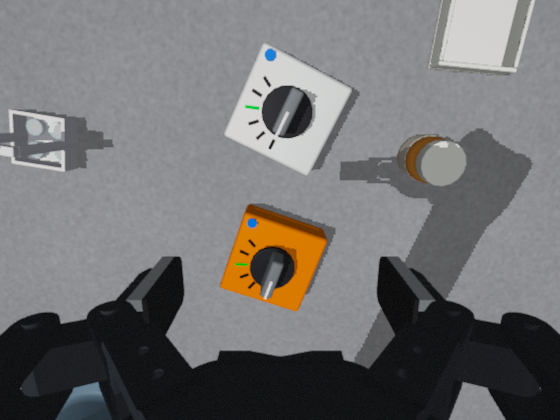

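View pics/w_car.png

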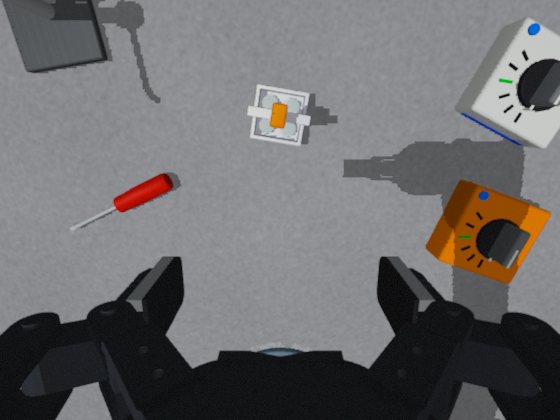

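Run:
```python
from h import *
for f,b,o in [("w_car",(70,160,230,350),"car"),("w_knob",(30,190,210,370),"knob")]:
    a=cv2.imread(f'pics/{f}.png')[b[0]:b[1],b[2]:b[3]]; s=6 if o=="car" else 3.7
    cv2.imwrite(f'pics/{o}_z.png',cv2.resize(a,None,fx=s,fy=s,interpolation=cv2.INTER_CUBIC))
```

```text
(no output)
```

View pics/car_z.png

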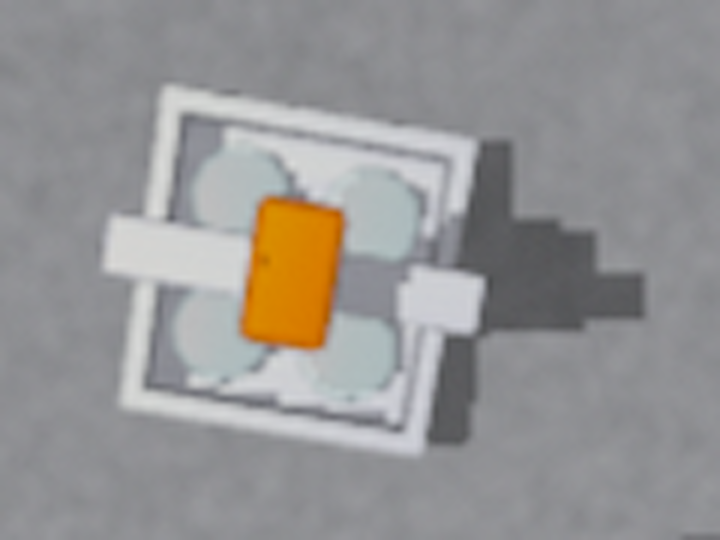

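View pics/knob_z.png

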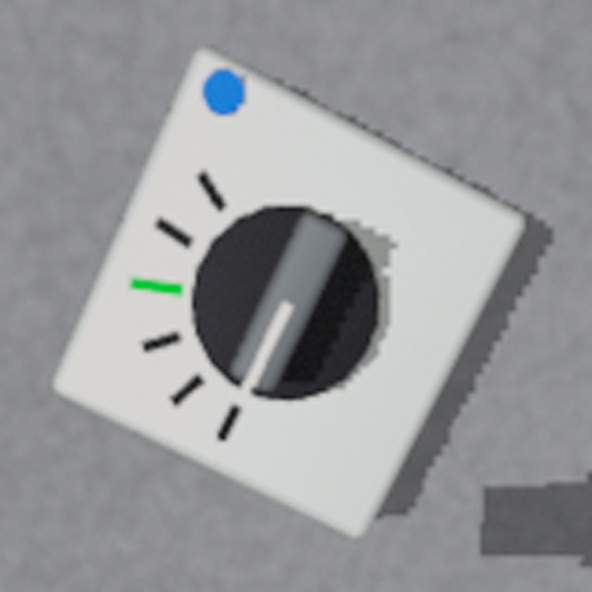

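Run:
```python
from h import *
from scipy.optimize import least_squares
K=camera_params("wrist")["K"]
Pc=dict(K=K,camera_from_world=np.load("pc.npy"));Pk=dict(K=K,camera_from_world=np.load("pk.npy"))
z=lambda p,b,s:np.array([b[0]+(p[0]+.5)/s-.5,b[1]+(p[1]+.5)/s-.5])
def fit(P,obs,x0):
    def f(x,full=False):
        r=[]
        for m,px in obs:
            w=np.r_[x[:2],0]+R.from_euler('z',x[2]).apply(m); r.append(proj(P,w)-px)
        return np.ravel(r)
    s=least_squares(f,x0); print(s.x,np.round(s.fun.reshape(-1,2),1).tolist()); return s.x
c=.032
# image top-left = +x,+y
C=[((c,c,.026),(165,85)),((c,-c,.026),(480,138)),((-c,-c,.026),(422,455)),((-c,c,.026),(120,408)),
((.011,.007,.134),(262,198)),((.011,-.007,.134),(343,207)),((-.011,-.007,.134),(322,350)),((-.011,.007,.134),(240,338)),
((.005,c,.104),(107,215)),((-.005,c,.104),(103,270)),((.005,-c,.104),(485,275)),((-.005,-c,.104),(475,335))]
fit(Pc,[(m,z(p,(230,70),6)) for m,p in C],[.455,0,0])
h=.055
S=[((h,h,.045),(203,47)),((h,-h,.045),(527,217)),((-h,-h,.045),(360,537)),((-h,h,.045),(53,385)),((0,0,.057),(286,302))]
x=fit(Pk,[(m,z(p,(210,30),3.7)) for m,p in S],[.485,-.29,0])
a=atz(Pk,z((288,303),(210,30),3.7),.087);b=atz(Pk,z((247,388),(210,30),3.7),.087);print("bar yaw",np.arctan2(*(a-b)[[1,0]]),a,b, atz(Pk,z((286,302),(210,30),3.7),.057))
# ik
for y in (x[2],x[2]+np.pi,x[2]-np.pi):
    for dy in (0,-1.3): 
        print(y+dy,inverse_kinematics([x[0],x[1],.076],q(y+dy)))
```

```text
[ 0.4579914   0.0009331  -0.16232649] [[-0.3, 0.1], [-0.6, 0.1], [-0.1, 0.0], [0.1, -0.3], [-0.6, -1.1], [1.1, -0.0], [0.7, 0.7], [-0.6, 0.3], [0.2, -0.5], [-0.5, 0.6], [0.3, -0.0], [0.2, 0.1]]
[ 0.49035768 -0.29821171 -0.46048366] [[-1.0, -2.9], [2.0, -0.2], [0.8, 2.2], [-2.0, 1.2], [0.1, 0.5]]
bar yaw -0.46378801739669234 [ 0.49026821 -0.29800767  0.087     ] [ 0.46799336 -0.28686633  0.087     ] [ 0.49091399 -0.29807987  0.057     ]
-0.4604836581190607 [ 0.63247071  0.46591044 -0.1892423   1.8983515   0.11947493  0.78809892
 -1.65274183]
-1.7604836581190608 [ 0.07750988  0.4984562   0.48259091  1.92595459 -0.31701105  0.79193342
 -2.59599077]
2.6811089954707326 [ 0.66238003  0.46911394 -0.22518873  1.89683147  0.14245526  0.79097163
  1.47062871]
1.3811089954707325 [ 0.61361903  0.46415031 -0.16661826  1.89931214  0.10507969  0.78645477
  0.20030455]
-3.6020763117088537 [ 0.66238003  0.46911394 -0.22518873  1.89683147  0.14245526  0.79097163
  1.47062871]
-4.9020763117088535 [ 0.61361903  0.46415031 -0.16661826  1.89931214  0.10507969  0.78645477
  0.20030455]
```

Run:
```python
from h import *
move_ptp([0.42,0.2,0.36],q(0.0)); print(read_time_s(),read_qpos())
im,P,d=shot("wrist","w_st.png",["hook_seat","hook_tip","station"]);print(d); np.save("ps.npy",P["camera_from_world"])
S=camera_params("scene")
for n,a in d.items():
  if a:print(n,atz(P,a[0][0],{"hook_seat":.204,"hook_tip":.222,"station":0}[n]))
```

```text
5.2333 [ 0.26298326 -0.03129578 -0.76336051  1.8490849  -0.0215415   1.31677704
 -2.06758974]
{'hook_seat': [([199.2, 64.1], 0.83)], 'hook_tip': [([201.7, 123.3], 0.71)], 'station': [([224.9, 48.3], 0.72), ([451.3, 141.3], 0.39)]}
hook_seat [0.527019  0.2618804 0.204    ]
hook_tip [0.48192451 0.25884768 0.222     ]
station [0.57562385 0.27212845 0.        ]
```

View pics/w_st.png

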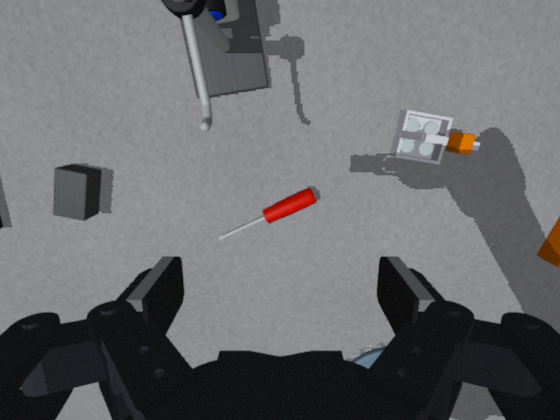

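Run:
```python
from h import *
a=cv2.imread('pics/w_st.png')[0:140,140:300]
cv2.imwrite('pics/st_z.png',cv2.resize(a,None,fx=4,fy=4,interpolation=cv2.INTER_CUBIC))
```

```text
(no output)
```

View pics/st_z.png

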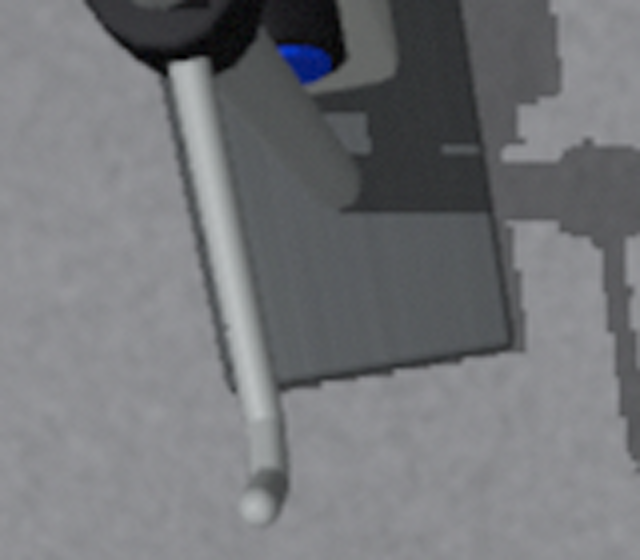

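Run:
```python
from h import *
from scipy.optimize import least_squares
P=dict(K=camera_params("wrist")["K"],camera_from_world=np.load("ps.npy"))
z=lambda p:np.array([140+(p[0]+.5)/4-.5,(p[1]+.5)/4-.5])
a1=atz(P,z((192,75)),.2);a2=atz(P,z((258,400)),.2);print("hook line",a1,a2,"yaw",np.arctan2(*(a1-a2)[[1,0]]))
e1=atz(P,z((512,345)),.014);e2=atz(P,z((230,388)),.014);e3=atz(P,z((461,1)),.014)
print(e1,e2,e3,"yaw",np.arctan2(-(e1-e2)[0],(e1-e2)[1])-np.pi if 0 else np.arctan2(*(e3-e1)[[1,0]]))
t=atz(P,z((258,505)),.222);print("tip",t)
y=np.arctan2(*(e3-e1)[[1,0]])
def f(x):
    r=R.from_euler('z',x[2]);o=np.r_[x[:2],0];g=lambda m:proj(P,o+r.apply(m))
    R1=np.r_[g((-.06,-.05,.014))-z((512,345)),g((-.06,.05,.014))-z((230,388)),g((-.099,0,.222))-z((258,505))]
    p,q_=g((-.03,0,.2)),g((-.083,0,.2));n=np.array([-(q_-p)[1],(q_-p)[0]]);n/=np.linalg.norm(n)
    return np.r_[R1,n@(z((192,75))-p),n@(z((258,400))-p)]
s=least_squares(f,[.575,.26,.1]);print(s.x,s.fun)
r=R.from_euler('z',s.x[2]);print("seat",np.r_[s.x[:2],0]+r.apply((-.05,0,.204)),proj(camera_params("top"),np.r_[s.x[:2],.225]),proj(camera_params("scene"),np.r_[s.x[:2],.225]))
```

```text
hook line [0.56049715 0.26945405 0.2       ] [0.50040276 0.26064697 0.2       ] yaw 0.14551822334118134
[0.5262471  0.21439552 0.014     ] [0.51281834 0.31093594 0.014     ] [0.6292051  0.22910737 0.014     ] yaw 0.1419309961663
tip [0.47997491 0.25709529 0.222     ]
[0.5782365  0.27183076 0.14670757] [ 0.58966349  0.0420368  -1.09423808  0.96513237 -0.36670529 -0.42878371
  0.30885264  0.3770508 ]
seat [0.52877361 0.26452167 0.204     ] [181.37382275 186.47837463] [368.17182807 260.97791185]
```

```bash
cat >> h.py <<'E'
ST=np.array([.578,.2708]);SY=.145;U=np.array([np.cos(SY),np.sin(SY)])
def hp(d,z): return np.r_[ST-d*U,z]
CP=np.array([.458,.001]);CY=-.162
E
python3 - <<'E'
from h import *
for p,y in [(np.r_[CP,.127],CY),(hp(.135,.277),SY),(hp(.053,.277),SY),(hp(.053,.233),SY)]: print(p,inverse_kinematics(p,q(y)))
move_ptp(np.r_[CP,.20],q(CY))
movel(np.r_[CP,.127],q(CY),speed=.1)
print(read_time_s(),read_ft_force())
move_gripper(0.0,effort=50)
print(read_time_s(),read_finger_gap(),read_ft_force(),read_eef_pos())
movel(np.r_[CP,.150],speed=.08)
print(read_time_s(),read_finger_gap(),read_ft_force())
shot("wrist","w_g.png")
shot("scene","s_g.png")
E
```

```text
[0.458 0.001 0.127] [ 0.44233324  0.23572152 -0.57758384  2.12682901  0.17467087  0.82383894
 -1.97461795]
[0.4444167  0.25129352 0.277     ] [ 0.17720924  0.17215737 -0.83796311  1.86547194  0.13910121  1.16385977
 -2.13449658]
[0.52555619 0.2631419  0.277     ] [ 0.16210136  0.36162652 -0.85297218  1.68967006  0.28753827  1.22176284
 -2.1842101 ]
[0.52555619 0.2631419  0.233     ] [ 0.14869109  0.40662345 -0.84172222  1.73651848  0.32955404  1.14682358
 -2.21620439]
7.325 [ 0.06143658 -0.38689727  1.2057339 ]
7.975 0.012830307846231808 [-0.38368572 -0.63296548  0.61635277] [0.45819216 0.00071423 0.12717882]
8.4083 0.013318107368079974 [-0.08312454 -0.18115644 -2.33171866]
```

View pics/w_g.png

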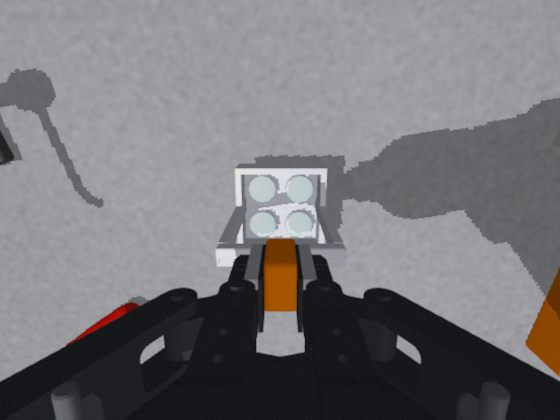

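View pics/s_g.png

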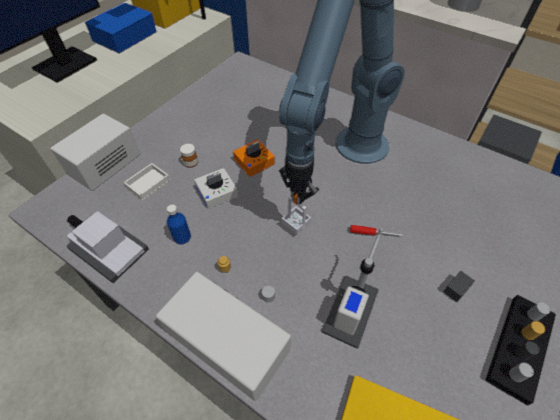

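The carrier is gripped and lifted: the orange block sits between the pads at about (280,275) in the wrist view. Next I carry it to the front of the hook.

Run:
```python
from h import *
movel(np.r_[CP,.277],speed=.15)
movel(hp(.145,.277),q(SY),speed=.2)
print(read_time_s(),read_finger_gap(),read_ft_force())
im,P,d=shot("wrist","w_pre.png",["hook_tip","carrier_bar"]);print(d)
for X in (hp(.099,.222),hp(.05,.204)): print(proj(P,X))
im,P,d=shot("scene","s_pre.png",["hook_tip","carrier_bar"]);print(d)
a=im[190:310,320:440,::-1];cv2.imwrite('pics/s_prez.png',cv2.resize(a,None,fx=4.5,fy=4.5))
```

```text
10.9083 0.013246068443027182 [ 0.30150706  0.61485423 -1.26793904]
{'hook_tip': [([273.0, 156.4], 0.61), ([281.6, 275.9], 0.38), ([277.4, 44.2], 0.36)], 'carrier_bar': [([282.7, 253.5], 0.58)]}
[278.77005969 156.53155679]
[278.4883376   64.58798694]
{'hook_tip': [([378.1, 229.8], 0.93)], 'carrier_bar': [([388.1, 210.2], 0.67)]}
```

View pics/w_pre.png

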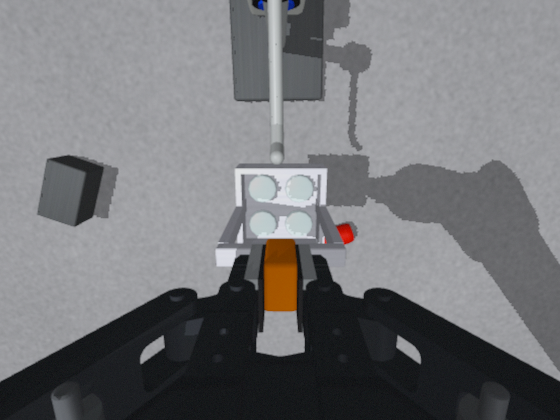

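View pics/s_prez.png

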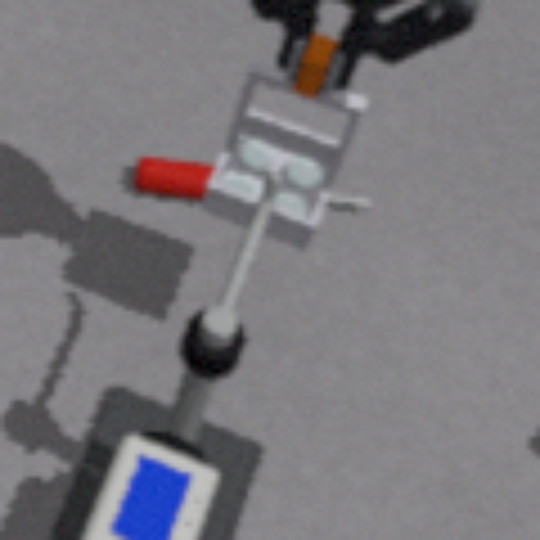

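Run:
```python
from h import *
movel(hp(.053,.277),speed=.08)
print(read_time_s(),read_ft_force())
movel(hp(.053,.239),speed=.06); f0=np.array(read_ft_force());print(f0)
for z in (.237,.236,.235,.234,.233,.232):
    movel(hp(.053,z),speed=.02); f=np.array(read_ft_force()); print(z,f)
    if f[2]-f0[2]>1.5: break
print(read_time_s())
shot("wrist","w_hung.png")
im,_,_=shot("scene","s_hung.png")
cv2.imwrite('pics/s_hungz.png',cv2.resize(im[190:310,320:440,::-1],None,fx=4.5,fy=4.5))
```

```text
12.5083 [ 0.47069934  0.35262625 -0.79347611]
[-0.07433862 -0.0021299  -1.69703864]
0.237 [ 0.90389718 -0.10932543 -1.39864587]
0.236 [-0.5278709  -0.04288203 -0.88341069]
0.235 [-0.2190861   0.06452405 -0.20892701]
0.234 [-1.73743013 -0.79311092  4.86376967]
14.2917
```

View pics/w_hung.png

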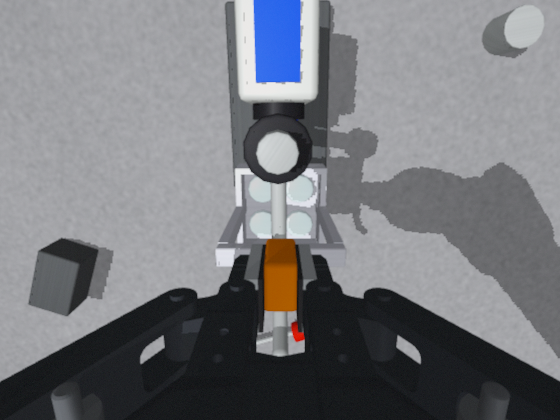

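View pics/s_hungz.png

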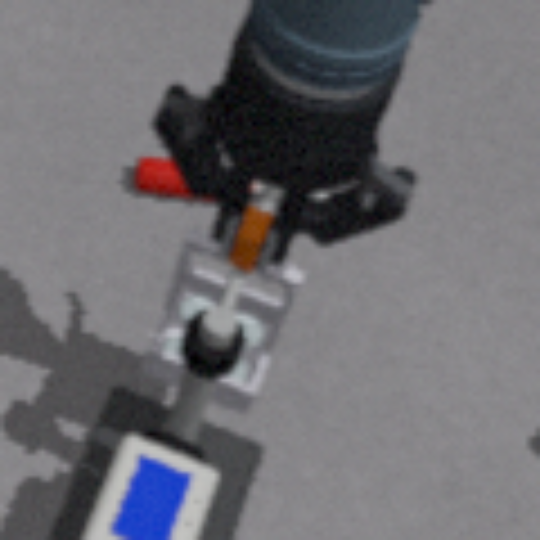

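Run:
```python
from h import *
move_gripper(0.05); pause(0.3)
print(read_time_s(),read_finger_gap(),read_ft_force())
movel(hp(.053,.32),speed=.12)
print(read_time_s())
shot("wrist","w_rel.png")
im,_,_=shot("scene","s_rel.png")
cv2.imwrite('pics/s_relz.png',cv2.resize(im[190:310,320:440,::-1],None,fx=4.5,fy=4.5))
```

```text
15.1333 0.04998613006545953 [ 0.01657365 -0.47259567  0.46693184]
16.0
```

View pics/w_rel.png

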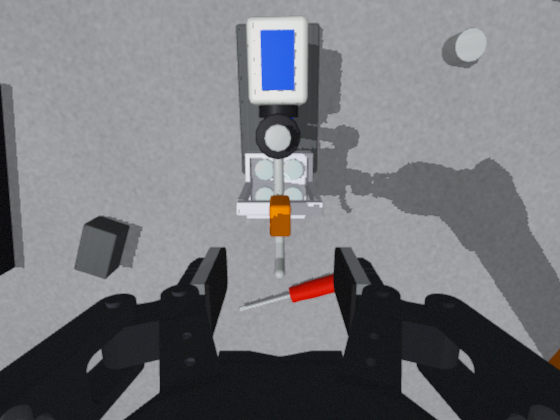

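View pics/s_relz.png

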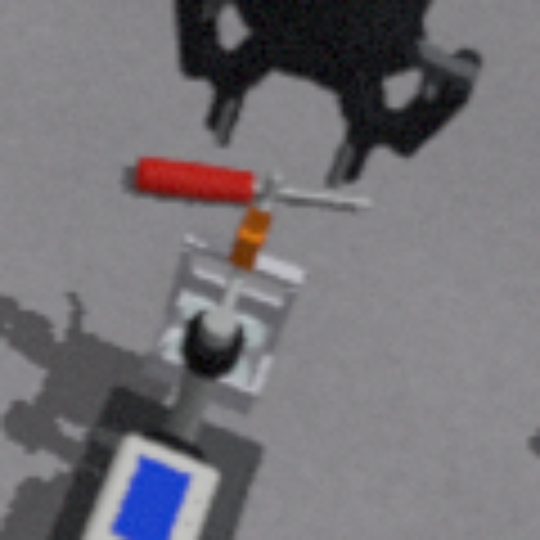

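```bash
cat >> h.py <<'E'
KP=np.array([.4905,-.298]);KY=-.462+np.pi
E
python3 - <<'E'
from h import *
move_ptp([.42,.0,.33],q(1.2))
move_ptp(np.r_[KP,.20],q(KY)); print(read_time_s(),read_qpos())
im,P,d=shot("wrist","w_k2.png",["knob_grip"]);print(d)
for z in (.057,.087): print(proj(P,np.r_[KP,z]))
r=R.from_euler('z',-.462)
for x in (-.024,.024): print(proj(P,np.r_[KP,.087]+r.apply((x,0,0))))
im,_,d=shot("scene","s_k2.png",["carrier_bar"]);print(d)
E
```

```text
19.25 [ 0.87422475  0.33228036 -0.47507675  1.81217822  0.17337581  1.03776542
  1.4427759 ]
{'knob_grip': [([277.5, 199.2], 0.9)]}
[277.52929113 199.20707941]
[277.26067559 208.99190195]
[277.21728004 177.74452552]
[277.30187344 238.65680327]
{'carrier_bar': [([374.6, 249.2], 0.94)]}
```

View pics/w_k2.png

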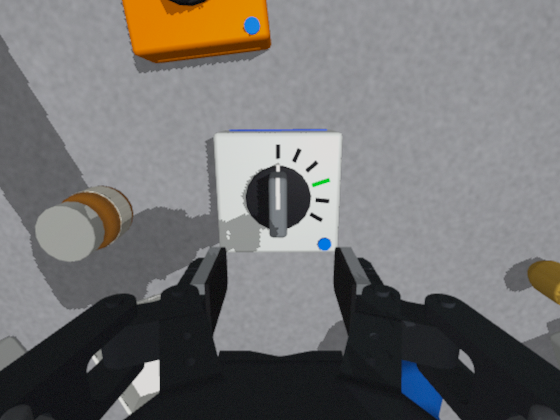

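Run:
```python
from h import *
movel(np.r_[KP,.080],q(KY),speed=.1); print(read_time_s(),read_ft_force())
move_gripper(0.0,effort=90)
print(read_time_s(),read_finger_gap(),read_ft_force(),read_ft_torque(),read_eef_pos())
im,P,d=shot("wrist","w_k3.png")
for a in (.1,.2,.3):
    move_ptp(np.r_[KP,.080],q(KY-a)); print(a,read_time_s(),read_ft_force(),read_ft_torque(),read_joint_vel().max() if hasattr(read_joint_vel(),'max') else '')
im,P,d=shot("wrist","w_k4.png")
```

```text
20.8 [-0.51390898 -0.5249184  -0.20668612]
21.225 0.012227388406618033 [-1.80048932  0.01796017  5.46173784] [-0.01190147  0.35820597  0.06778093] [ 0.49059516 -0.29867734  0.08080828]
0.1 21.525 [-2.49472104 -0.44530879  4.44455535] [-0.05266117  0.41165043  0.19365958] 0.006053287360123961
0.2 21.775 [-2.61312412 -0.32408153  5.59178454] [-0.01708746  0.41960662  0.10495617] 0.006558779015914597
0.3 22.025 [-2.61967127 -0.35676994  5.64206807] [-0.03155922  0.38506184  0.03279443] 0.0050218793646096705
```

View pics/w_k3.png

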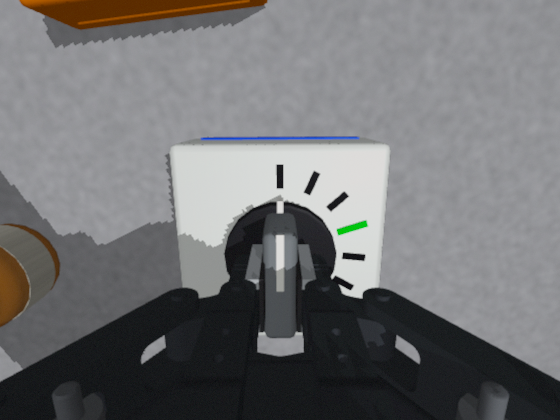

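View pics/w_k4.png

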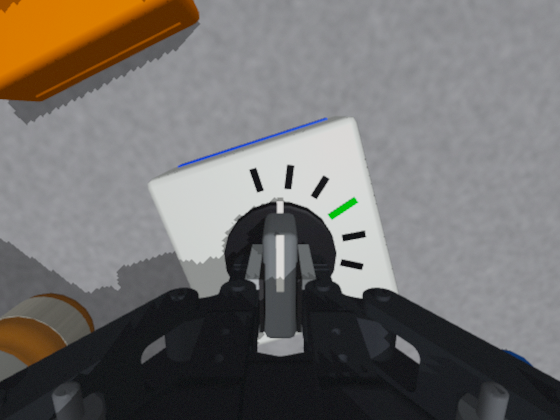

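Run:
```python
from h import *
for a in np.r_[np.arange(.4,1.21,.1),1.257]:
    move_ptp(np.r_[KP,.080],q(KY-a)); print(round(a,3),np.round(read_ft_force(),1),np.round(read_ft_torque(),2))
pause(.3)
print(read_time_s(),read_finger_gap(),read_qpos(),R.from_quat(read_tcp_rot()).as_euler('zyx'),KY-1.257)
im,P,d=shot("wrist","w_k5.png"); shot("top","t_k5.png")
for ph in (1.257-.1,1.257,1.257+.1):
  pass
im,_,d=shot("scene","s_k5.png",["carrier_bar","hook_seat"]);print(d)
```

```text
0.4 [-1.2 -0.8  5.3] [-0.01  0.37  0.09]
0.5 [-2.1 -0.8  5.8] [-0.07  0.35  0.15]
0.6 [-2.5 -0.6  5.2] [-0.04  0.34  0.12]
0.7 [-1.4 -1.2  5.3] [-0.07  0.34  0.04]
0.8 [-1.8 -1.6  5.4] [-0.08  0.38  0.05]
0.9 [-2.1 -0.4  5.6] [-0.04  0.32  0.13]
1.0 [-2.4 -0.6  5.7] [-0.02  0.35  0.17]
1.1 [-1.4 -0.2  3.8] [-0.01  0.36  0.08]
1.2 [-1.1 -0.2  5.5] [-0.06  0.34  0.05]
1.257 [-2.2 -0.2  5.2] [-0.09  0.32  0.15]
24.875 0.012346894025503997 [ 0.60957345  0.45693154 -0.16213055  1.89714647  0.10074775  0.79381572
  0.24695185] [-1.42457494e+00  1.06727736e-03  3.14050198e+00] 1.422592653589793
{'carrier_bar': [([372.9, 247.1], 0.76)], 'hook_seat': [([372.4, 249.5], 0.96)]}
```

View pics/w_k5.png

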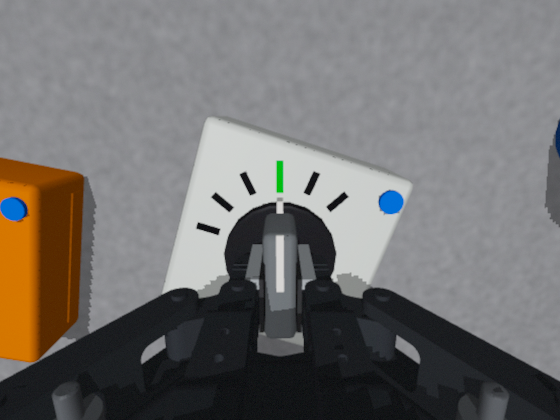

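View pics/s_k5.png

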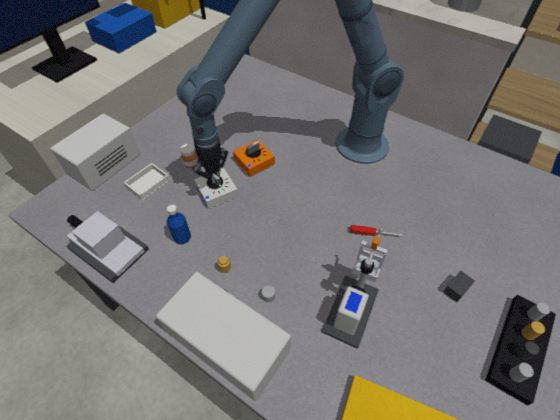

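The pointer sits exactly on the green tick: pointer at (280,205), tick at (280,176). The carrier still hangs on the hook at about (372,258) in the scene view. I'll hold for over 1 s, recheck, then sign off.

Run:
```python
from h import *
pause(1.5)
print(read_time_s(),read_finger_gap(),read_ft_torque(),abs(np.array(read_joint_vel())).max())
a=cv2.imread('pics/w_k5.png');b=read_camera("wrist")[:,:,::-1];print("max img diff",np.abs(a.astype(int)-b).mean())
sign_off()
```

```text
26.625 0.012410964562250819 [-0.03951111  0.27474605  0.16817313] 0.0018209667346777722
max img diff 1.0936706349206349
the job is handed in; nothing more can be done
```

The lens carrier hangs on the scan station's hook, released. The gripper is still holding the white selector's knob at its third click stop. I handed the job in at about 26.6 s of the 59 s; sign-off reports no verdict.

- **Carrier:** the last scene picture, taken with the knob already turned, shows it level on the hook. In it the detected crossbar point lies within about 3 px of the detected hook seat.
- **Knob:** in the wrist picture the pointer lines up with the green tick. The measured tool yaw is 0.002 rad from the commanded 1.257 rad turn.
- **Hold:** I held for 1.5 s before handing in. The wrist picture did not change, the joints were still, and the finger gap was about 12.4 mm, set to grip at 90 N.
- **Bystanders:** none was touched by plan, and those visible in the last scene picture look unmoved, as does the orange look-alike. I did not measure their positions.

No check failed. The only disagreement was about 3–5 mm across the hook between estimates of the seat position, well inside the 20 mm tolerance.

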